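# Pack the condiment carrier and wedge the row tight

### The job

Pack the wooden condiment carrier for the garden table: stand the jars upright in one row along its channel, starting against the square end with a spice jar, then the salt shaker, then the other spice jar (either spice jar may come first), then the honey jar, each pushed close against the one before. Last of all, set the wooden wedge upright into the gap left between the honey jar and the carrier's ramped end, its sloping face on the ramp, and press it down firmly until the row is locked tight with no gaps. Leave the mug, the kitchen timer and the mandarin where they are.

Things in the scene. Friction and masses are not known exactly. Their poses are not given: they have to be found in the camera images.
- carrier: Brown wooden carrier 94x260x100 mm, fixed. Origin: centre of underside; y along the row, z up; +y to the left (yaw within 15 deg). Channel 78 wide (x +-39), floor 10 above the table, rail tops 36. Square end: upright face at y=+112, 70 high. Ramped end: face from y=-92 at the floor, leaning out 1 per 2.5 of height, to y=-128 at 100 above the table. Slick floor; packed jars end near y=-77 +-6
- wedge: Loose pale waxed wooden wedge, 94 mm high. Origin: centre of its 60 (x) by 26 (y) foot, z up. Face at y=+13 upright (goes to the honey jar); -y face slopes from y=-13 at the foot to y=-33 at 50 up (goes on the ramp). Grip block above: 34 (x) by 24 (y), 50 to 94 up. Starts upright, yaw within 25 deg; ends parallel to the carrier. 10 to 20 N from above drives it home; jams 5-50 above the floor
- honey_jar: Loose glass honey jar with a wide red lid, 86 mm high, 56 mm across x and 62 mm across y of its own frame, 0.36 kg: the short, wide jar of the four (the bottles and jars along the table's far edge do not belong to the job). Origin: centre of its underside, z up
- salt_shaker: Loose white salt shaker with a grey domed cap, 90 mm high, 44 mm across (34 mm at the cap), 0.10 kg. Origin: centre of its underside, z up
- spice_1: Loose straight spice jar with a green cap, 99 mm high, 42 mm across, 0.11 kg. Origin: centre of its underside, z up
- spice_2: Loose straight spice jar with a yellow cap, 100 mm high, 44 mm across, 0.11 kg. Origin: centre of its underside, z up
- mug_stone: Blue stoneware mug, 82 x 117 x 91 mm, bystander beyond the work: leave it alone. Origin: centre of its underside
- kitchen_timer: Round kitchen timer with a red ribbed top, 69 mm across, 44 mm high, bystander in front of the carrier: leave it alone. Origin: centre of its underside
- mandarin: Mandarin, 61 mm across, 50 mm high, bystander beyond the work: leave it alone. Origin: centre of its underside

How it is judged (in metres and radians):
On the way, in this order (a step that is already met when the one before it is completed fails the run):
1. the four jars stand in the channel in their order, near one another, the wedge not yet in the gap (x of spice_1 in the frame of carrier between -0.03 and 0.03 m and z of spice_1 in the frame of carrier between 0.004 and 0.016 m and angle between each of spice_1, spice_2, salt_shaker, honey_jar's own z axis and vertical below 0.12 rad and x of spice_2 in the frame of carrier between -0.03 and 0.03 m and z of spice_2 in the frame of carrier between 0.004 and 0.016 m and x of salt_shaker in the frame of carrier between -0.03 and 0.03 m and z of salt_shaker in the frame of carrier between 0.004 and 0.016 m and x of honey_jar in the frame of carrier between -0.03 and 0.03 m and z of honey_jar in the frame of carrier between 0.004 and 0.016 m and horizontal distance between spice_1 and spice_2 above 0.075 m and horizontal distance between each of spice_1, spice_2 and salt_shaker below 0.056 m and ((y of spice_1 in the frame of carrier above 0.077 m and horizontal distance between spice_2 and honey_jar below 0.0655 m) or (y of spice_2 in the frame of carrier above 0.077 m and horizontal distance between spice_1 and honey_jar below 0.0655 m)) and y of honey_jar in the frame of carrier between -0.085 and -0.025 m and horizontal distance between wedge and honey_jar above 0.09 m), for 0.2 s.
2. the wedge is in the gap and presses on the honey jar and the ramp (z of wedge in the frame of carrier between 0.009 and 0.065 m and y of wedge in the frame of carrier between -0.14 and -0.07 m and x of wedge in the frame of carrier between -0.018 and 0.018 m and angle between wedge's own z axis and vertical below 0.2 rad and angle between the y axis of wedge and the y axis of carrier, either way round below 0.2 rad and contact force between wedge and honey_jar above 0.5 N and contact force between wedge and carrier above 0.5 N), for 0.2 s.
At the end, for the whole second after the job is handed in: Jars upright (7 deg) on the channel floor in the stated order, gaps under 4 mm, within 30 mm of the middle line; wedge upright and in line (11 deg), within 18 mm of the middle line, foot at most 55 mm above the floor, pressing over 0.5 N on honey jar and carrier; all at rest (all of step 2 and x of spice_1 in the frame of carrier between -0.03 and 0.03 m and z of spice_1 in the frame of carrier between 0.004 and 0.016 m and angle between each of spice_1, spice_2, salt_shaker, honey_jar's own z axis and vertical below 0.12 rad and x of spice_2 in the frame of carrier between -0.03 and 0.03 m and z of spice_2 in the frame of carrier between 0.004 and 0.016 m and x of salt_shaker in the frame of carrier between -0.03 and 0.03 m and z of salt_shaker in the frame of carrier between 0.004 and 0.016 m and x of honey_jar in the frame of carrier between -0.03 and 0.03 m and z of honey_jar in the frame of carrier between 0.004 and 0.016 m and horizontal distance between spice_1 and spice_2 above 0.075 m and horizontal distance between each of spice_1, spice_2 and salt_shaker below 0.049 m and ((y of spice_1 in the frame of carrier above 0.084 m and horizontal distance between spice_2 and honey_jar below 0.0585 m) or (y of spice_2 in the frame of carrier above 0.084 m and horizontal distance between spice_1 and honey_jar below 0.0585 m)) and y of honey_jar in the frame of carrier between -0.085 and -0.025 m and linear speed of each of spice_1, spice_2, salt_shaker, honey_jar, wedge below 0.02 m/s); the robot touches nothing.
It fails at once if the blue mug is pushed aside by more than 25 mm (distance of mug_stone from where it was at the start of the episode above 0.025 m).
It fails at once if the kitchen timer is pushed aside by more than 25 mm (distance of kitchen_timer from where it was at the start of the episode above 0.025 m).
It fails at once if the mandarin is pushed aside by more than 25 mm (distance of mandarin from where it was at the start of the episode above 0.025 m).
It fails at once if a jar is tipped over (angle between any of spice_1, spice_2, salt_shaker, honey_jar's own z axis and vertical above 0.7 rad).
It also fails if it takes over 134 s, if anything falls off the work surface, if the arm or the gripper's body presses on something with over 40 N, if the wrist force passes 120 N, or if a joint passes its speed limit or range.

### The arm

A 6-joint arm with a two-finger parallel gripper is mounted at the origin on a cart in front of the work surface, level with it; the furniture and walls round the work are solid. World frame = base frame: x ahead of the robot, y to its left, z up, the work surface at z = 0. Lengths are in mm, angles in rad, forces in N, time in s.
With the tool pointing down it reaches from about 350 to 850 mm from the base axis. Payload 8.1 kg.
Tool frame: the origin (TCP) lies at the very end of the fingers, on their centre line; the grasp point (between the pads) lies 19 mm behind it (tcp_to_grasp is the z of the grasp point in the tool frame, in mm); z points along the fingers, y is the line along which they close (so a half turn about z gives the same grasp; the last joint's range is limited). The gripper opens to 93 mm and grips with 3 to 60 N. Pads are 15 mm wide; open, the fingers measure 128 mm over their backs; the gripper's body (75 mm by 188 mm) begins 65 mm behind the grasp point.
Start: joints at [-1.347, 0.13, 1.488, -0, 1.523, -0.085], TCP at [182.37, -571.617, 218.635] pointing down, gripper open.
Joint ranges: [-2.96, 2.96], [-0.89, 2.26], [0.02, 2.5], [-1.34, 4.48], [0, 2.73], [-2.66, 2.66]. Speed limits (rad/s): [2.39, 2.39, 2.79, 3.14, 3.14, 3.14].

### API

Orientations are given as a unit quaternion [x, y, z, w].
In Python, from rig import * gives the robot as it stands.
- The arm moves only by the shell command python3 -m handwheel 'ROWS' [OPENING] [FORCE]. ROWS is JSON, one flat list of numbers, 6 for each row, row after row: the shift along the world's x, y, z as a fraction of full scale, then the turn, a rotation vector about the world's x, y, z as a fraction of full scale. In form: [x, y, z, wx, wy, wz, x, y, z, wx, wy, wz, ...]. A call has 1 to 8 rows; each row is the pose to reach, as a shift and turn from the pose commanded when the call began, turning the shorter way round; what a row does not reach only later rows make up. Full scale, the value 1, is 30 cm for a shift and pi rad for a turn. A row lasts 1/10 s, in which the tool goes at most 50 mm and 8.59 degrees, less where a joint would pass 70% of its speed; a pose out of reach is approached as far as the arm can. A call with a number of a shift or a turn outside -1 to 1 is refused whole. A call with a gripper value outside its range is refused whole. OPENING is the opening, from 0 (shut) to 1 (fully open), set as the call begins (- or left out, the last holds). The fingers move at their own pace and stop on an object; FORCE is the grip in N (left out, the last holds). Time passes only in rows, so rows that repeat a pose let the fingers close. It gives the time, the measured TCP pose, the force, the opening and the grip force at its end, in the units of the state.
- get_state(): the state, without advancing time (a new reading comes with each control period).
- read_camera(name): name is "side" or "top" or "wrist"; returns a dict with "frame" (420x560x3 uint8, red, green, blue), "intrinsics" (3x3 intrinsics, pixels), "R" (3x3) and "t" (3): a world point X has camera coordinates R X + t. Camera axes: x right, y down, z forward; pixel columns grow to the right and rows downward; lengths in mm; the calibration is good to about 2 mm. The wrist camera is an equidistant fisheye: a pixel r from the principal point sees the ray r / f radians off the axis. A picture is of the moment at which its call begins. There is no depth.
- job_done(): hands the job in; it is judged then, once.
The state is a dict: "time": time; "qpos": joint angles; "joint_vel": joint speeds; "joint_torque": joint torques, N m; "ee_pos": TCP position; "eef_rot": TCP orientation; "contact_force": force on the tool from outside, world axes, zero at the start; "torque": the same for the moment, N m; "grip_width": finger opening in mm; "finger_force": force on a finger pad.
Only numpy, scipy, OpenCV 4.12 (cv2) and the standard library are available. Lean on these libraries where they do the work, as an engineer would, in place of code of your own. Each camera call takes 0.05 s, during which the arm holds its last target. There are 200 camera calls.

## Working session

There is one attempt and no reset: what is moved stays moved. The work goes in short steps, Python scripts to look and compute and a shell command to move; the robot and the scene stay as the last step left them, time stands still between calls to the robot, and variables do not carry over. Pictures are saved under pics/ and viewed, at most 14 in all, crops included, and the job is handed in when it is done.

```bash
ls; mkdir -p pics; cat > h.py <<'E'
from rig import *
import numpy as np, cv2
def snap(n,f):
    c=read_camera(n); cv2.imwrite('pics/'+f,cv2.cvtColor(c['frame'],cv2.COLOR_RGB2BGR)); np.savez('pics/'+f+'.npz',**c); return c
def ray(c,u,v):
    K=np.array(c['intrinsics']);R=np.array(c['R']);t=np.array(c['t'])
    d=R.T@np.linalg.solve(K,[u,v,1.]); return -R.T@t,d
def onz(c,u,v,z):
    o,d=ray(c,u,v); return o+d*(z-o[2])/d[2]
def proj(c,X):
    p=np.array(c['intrinsics'])@(np.array(c['R'])@np.array(X,float)+np.array(c['t'])); return p[:2]/p[2]
E
python3 - <<'E'
from h import *
for n in('top','side'):
    c=snap(n,n+'0.png'); print(n,ray(c,280,210),np.array(c['intrinsics'])[0,0])
s=get_state();print({k:np.round(v,3) for k,v in s.items()})
E
```

```text
pics
top (array([ 462.71407777,    9.20087183, 1409.84829825]), array([ 0.10536165, -0.01515929, -0.99432252])) 462.6587057429907
side (array([ 524.13503418, -895.61087718,  648.9651666 ]), array([ 0.07546439,  0.8278993 , -0.55594155])) 414.0692403484901
{'time': np.float64(0.1), 'qpos': array([-1.347,  0.131,  1.489,  0.   ,  1.523, -0.085]), 'joint_vel': array([-0.   , -0.002, -0.001, -0.   ,  0.   ,  0.001]), 'joint_torque': array([ 1.0000e-03, -5.6134e+01, -4.9310e+01,  7.7000e-02,  2.9000e-02,
       -0.0000e+00]), 'ee_pos': array([ 182.255, -571.094,  217.676]), 'eef_rot': array([ 0.988,  0.154, -0.   , -0.001]), 'contact_force': array([-0.699,  0.476, -0.42 ]), 'torque': array([-0.046,  0.015,  0.009]), 'finger_force': np.float64(0.0), 'grip_width': np.float64(93.202)}
```

View pics/top0.png

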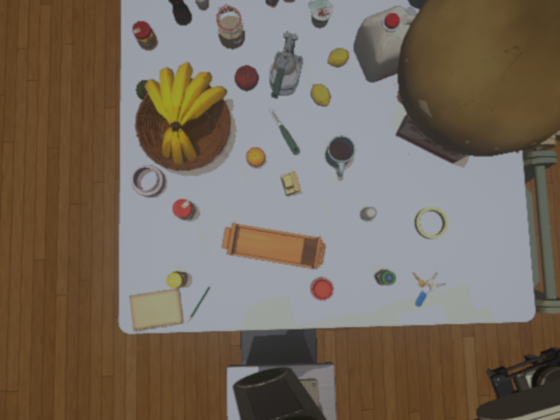

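View pics/side0.png

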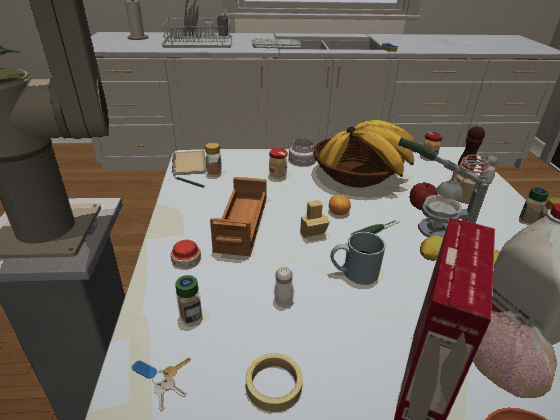

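The top view shows, with +y to the left: honey (182,208), yellow spice (177,280), green spice (386,278), salt (369,213), wedge (290,184), carrier (225–323, 225–268), timer (321,289), mandarin (256,157) and mug (341,152). The side view agrees. I'll enlarge the work area.

```bash
python3 - <<'E'
from h import *
a=cv2.imread('pics/top0.png')
cv2.imwrite('pics/topc.png',cv2.resize(a[165:300,150:410],None,fx=3,fy=3,interpolation=cv2.INTER_CUBIC))
b=cv2.imread('pics/side0.png')
cv2.imwrite('pics/sidec.png',cv2.resize(b[135:330,160:360],None,fx=3,fy=3,interpolation=cv2.INTER_CUBIC))
E
```

```text
(no output)
```

View pics/topc.png

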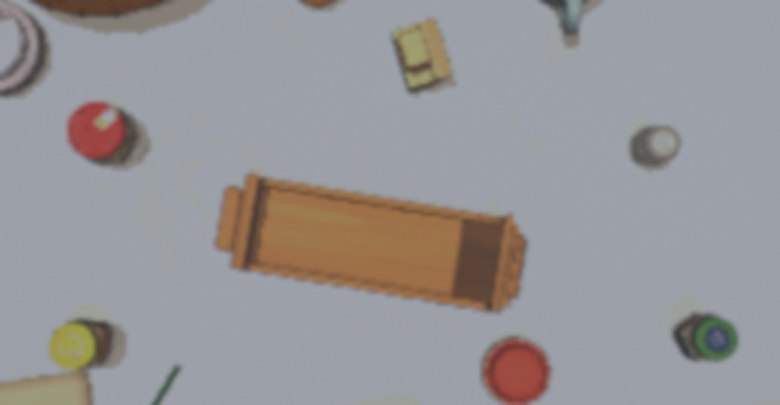

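View pics/sidec.png

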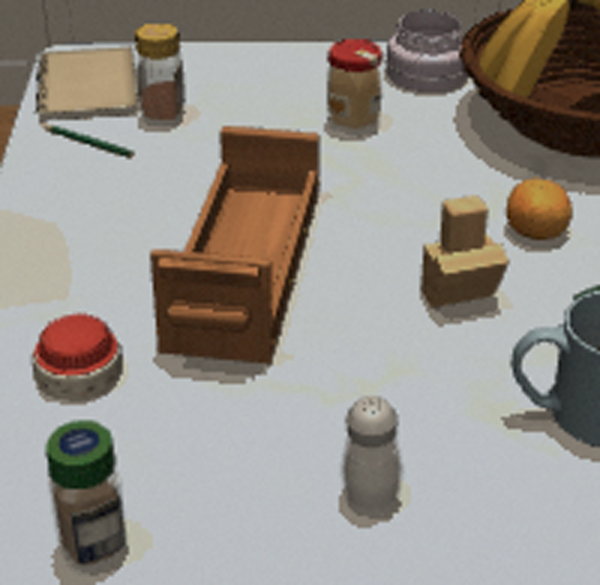

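The crops show the ramp at the −y end, and the wedge's wider ledge (its slope side) also facing −y. Next I'll measure the positions.

```bash
cat > m.py <<'E'
from h import *
def blobs(c,lo,hi,roi,n=1):
    hsv=cv2.cvtColor(c['frame'],cv2.COLOR_RGB2HSV); m=cv2.inRange(hsv,np.array(lo),np.array(hi))
    if lo[0]>hi[0]: m=cv2.inRange(hsv,np.array([lo[0],lo[1],lo[2]]),np.array([180,hi[1],hi[2]]))|cv2.inRange(hsv,np.array([0,lo[1],lo[2]]),np.array(hi))
    x0,y0,x1,y1=roi; k=np.zeros_like(m);k[y0:y1,x0:x1]=m[y0:y1,x0:x1]
    cn,_=cv2.findContours(k,cv2.RETR_EXTERNAL,cv2.CHAIN_APPROX_NONE)
    return sorted(cn,key=cv2.contourArea)[::-1][:n]
E
python3 - <<'E'
from m import *
T=dict(np.load('pics/top0.png.npz'));S=dict(np.load('pics/side0.png.npz'))
for n,lo,hi,roi,z in [('honey',[170,120,60],[10,255,255],(165,190,200,225),82),('yellow',[20,110,60],[35,255,255],(160,265,200,295),96),('green',[40,70,20],[90,255,255],(370,262,402,292),95)]:
    k=blobs(T,lo,hi,roi)[0];(u,v),r=cv2.minEnclosingCircle(k);print(n,u,v,r,onz(T,u,v,z).round(1), 'diam mm',r*2*(1410-z)/462)
k=blobs(T,[15,60,100],[40,255,255],(275,165,310,205),3)
for q in k: print('wedge',cv2.boundingRect(q),cv2.minAreaRect(q))
# salt from cap dome centre, crop px (663,142)
print('salt',onz(T,150+663/3,165+142/3,85))
cc=lambda u,v,z:onz(T,150+u/3,165+v/3,z)
# carrier corners: square end top edge (z70), ramp top (z100), rails
for p in [(250,175,70),(237,268,70),(512,218,100),(495,310,100)]: print('car',cc(*p).round(1))
k=blobs(T,[5,120,80],[22,255,255],(215,215,330,275))[0];r=cv2.minAreaRect(k);print('carrier',r,cv2.contourArea(k))
# side checks
sc=lambda u,v,z:onz(S,160+u/3,135+v/3,z).round(1)
for n,u,v,z in [('honeybase',353,132,0),('yellowbase',162,121,0),('greenbase',92,565,0),('saltbase',370,518,0),('honeytop',355,48,86),('yellowtop',158,33,100),('greentop',80,437,99),('salttop',372,402,90),('c-ramp L',153,254,100),('c-ramp R',271,262,100),('sqL',222,130,70),('sqR',320,135,70),('ramp base',158,355,0),('ramp baseR',272,360,0),('wedge footL',428,306,0),('wedge footR',500,288,0),('wblock nearL',441,203,94),('wblock nearR',487,203,94)]: print(n,sc(u,v,z))
E
```

```text
honey 182.0 208.0 9.055485725402832 [616.5 271.   82. ] diam mm 52.05924261183966
yellow 174.0954132080078 279.8282470703125 7.420449256896973 [412.7 291.4  96. ] diam mm 42.20982824053083
green 388.0 277.25 6.600289344787598 [ 403.3 -310.5   95. ] diam mm 37.57307570734066
wedge (282, 172, 18, 22) ((290.367919921875, 182.5377197265625), (19.917278289794922, 14.422857284545898), 74.05460357666016)
salt [ 589.55414409 -273.29871616   85.        ]
car [569.3 125.1  70. ]
car [480.1 139.1  70. ]
car [ 519.8 -123.8  100. ]
car [ 434.  -104.7  100. ]
carrier ((274.23284912109375, 245.82373046875), (79.07547760009766, 29.587846755981445), 9.272602081298828) 1880.0
honeybase [617.6 247.5   0. ]
yellowbase [415.2 276.5   0. ]
greenbase [ 405. -328.    0.]
saltbase [ 592.7 -294.5    0. ]
honeytop [619.3 271.7  86. ]
yellowtop [416.9 281.8 100. ]
greentop [ 404.8 -310.7   99. ]
salttop [ 592.6 -275.3   90. ]
c-ramp L [ 437.6 -112.8  100. ]
c-ramp R [ 527.4 -126.3  100. ]
sqL [484.3 131.2  70. ]
sqR [576.2 119.3  70. ]
ramp base [ 435.1 -112.5    0. ]
ramp baseR [ 527.  -122.2    0. ]
wedge footL [661.5 -55.6   0. ]
wedge footR [727.9 -32.1   0. ]
wblock nearL [668.9 -38.6  94. ]
wblock nearR [707.1 -39.8  94. ]
```

```bash
python3 -m handwheel '[0.8,0.8,0.3,0,0,0.35,0.8,0.8,0.3,0,0,0.35,0.8,0.8,0.3,0,0,0.35,0.8,0.8,0.3,0,0,0.35,0.8,0.8,0.3,0,0,0.35,0.8,0.8,0.3,0,0,0.35,0.8,0.8,0.3,0,0,0.35,0.8,0.8,0.3,0,0,0.35]' 1; python3 -m handwheel '[0.1,0.9,0.1,0,0,0,0.1,0.9,0.1,0,0,0,0.1,0.9,0.1,0,0,0,0.1,0.9,0.1,0,0,0,0.1,0.9,0.1,0,0,0,0.1,0.9,0.1,0,0,0,0.1,0.9,0.1,0,0,0]'
python3 - <<'E'
from h import *
c=snap('wrist','w1.png'); print(c['intrinsics'],c['R'],c['t']);s=get_state();print(s['ee_pos'],s['eef_rot'],s['qpos'])
print(-np.array(c['R']).T@np.array(c['t']))
E
```

```text
time: 0.9
ee_pos: [426.4, -327.7, 310.6]
eef_rot: [0.758, 0.652, 0.001, 0.001]
contact_force: [-0.4, -1.3, 0.0]
grip_width: 92.9
finger_force: 0.0
time: 1.6
ee_pos: [452.6, -58.8, 339.0]
eef_rot: [0.761, 0.649, 0.001, 0.0]
contact_force: [-0.4, -0.8, -0.2]
grip_width: 92.9
finger_force: 0.0
[[325.1922621    0.         276.83050427]
 [  0.         325.1922621  204.64766082]
 [  0.           0.           1.        ]] [[ 9.87643741e-01 -1.56715771e-01  8.97764896e-05]
 [-1.50442571e-01 -9.47948426e-01  2.80643570e-01]
 [-4.38961700e-02 -2.77189372e-01 -9.59812054e-01]] [-456.56773924  -54.11133993  509.92202099]
[452.40472562 -60.48620497 338.61525631] [ 7.61113725e-01  6.48618445e-01 -2.76602292e-05  9.46408953e-05] [-2.45193575e-01 -2.78960310e-01  1.66134592e+00 -1.57771838e-04
  1.75908511e+00 -8.59625058e-02]
[465.16924461  18.49884007 504.65629085]
```

View pics/w1.png

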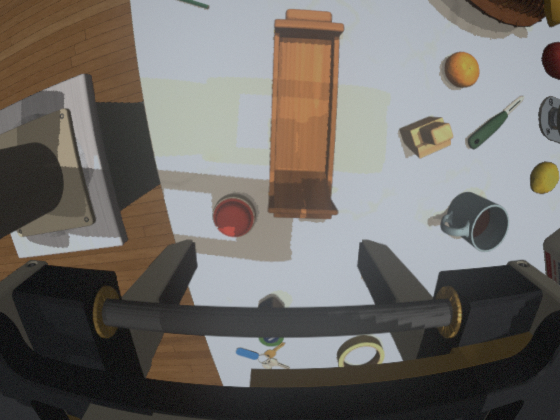

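The wrist view shows the carrier upright in the frame (cols 268–342, rows 10–220), with the square end at the top and the ramp at the bottom. The timer is at (234,215) and the wedge at (430,135).

```bash
cat >> h.py <<'E'
def fray(c,u,v):
    K=np.array(c['intrinsics']);R=np.array(c['R']);t=np.array(c['t'])
    x,y=u-K[0,2],v-K[1,2]; r=np.hypot(x,y); a=r/K[0,0]
    d=np.array([np.sin(a)*x/r,np.sin(a)*y/r,np.cos(a)]); return -R.T@t,R.T@d
def fz(c,u,v,z):
    o,d=fray(c,u,v); return o+d*(z-o[2])/d[2]
E
python3 - <<'E'
from m import *
c=dict(np.load('pics/w1.png.npz'))
k=blobs(c,[3,110,40],[20,255,255],(255,5,355,225))[0]
m=np.zeros((420,560),np.uint8);cv2.drawContours(m,[k],-1,255,-1)
L=[];R=[]
for v in range(50,180,6):
    xs=np.where(m[v])[0]; L.append(fz(c,xs[0]-.5,v,36)); R.append(fz(c,xs[-1]+.5,v,36))
for P in (L,R):
    P=np.array(P);f=np.polyfit(P[:,1],P[:,0],1);print('yaw',-np.degrees(np.arctan(f[0])),'x@y=0',f[1],np.std(P[:,0]-np.polyval(f,P[:,1])))
a=cv2.imread('pics/w1.png')[0:225,255:475]
cv2.imwrite('pics/w1c.png',cv2.resize(a,None,fx=2.66,fy=2.66,interpolation=cv2.INTER_CUBIC))
E
```

```text
yaw -10.976726865500787 x@y=0 454.4876135097087 0.450517619833355
yaw -11.120285853952268 x@y=0 536.3344067498991 0.6181281803520322
```

View pics/w1c.png

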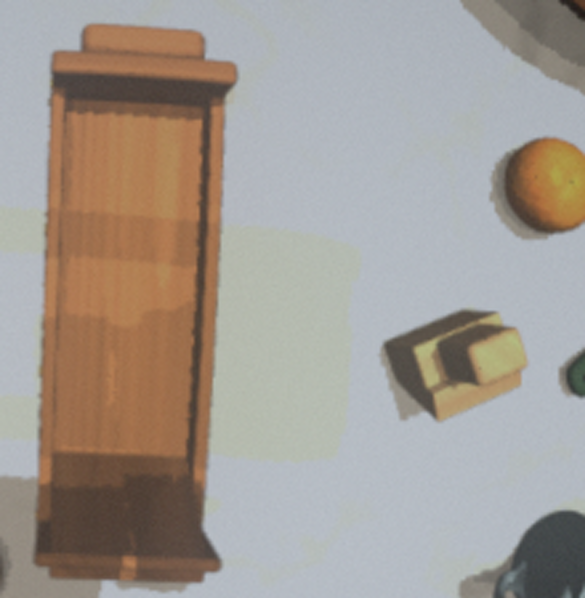

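```bash
python3 - <<'E'
from h import *
c=dict(np.load('pics/w1.png.npz'))
f=lambda u,v,z:fz(c,255+u/2.66,u*0+v/2.66,z).round(1)
for n,u,v,z in [('railL out',45,300,36),('railL in',62,300,36),('railR in',197,300,36),('railR out',214,300,36),('sq in L',51,77,70),('sq in R',234,90,70),('sq floor L',66,105,10),('sq floorR',205,112,10),('ramp crease L',50,451,10),('crease R',192,455,10),('ramp top L',38,552,100),('ramp top R',220,568,100),
 ('blk',470,345,94),('blk',517,327,94),('blk',525,365,94),('blk',478,385,94),('ledge',415,350,50),('ledge',438,418,50),('ledge',521,388,50),('ledge far',500,312,50)]: print(n,f(u,v,z))
E
```

```text
railL out [458.2  18.7  36. ]
railL in [467.1  17.3  36. ]
railR in [539.2   7.   36. ]
railR out [548.5   5.8  36. ]
sq in L [479.6 131.3  70. ]
sq in R [569.4 113.3  70. ]
sq floor L [487.2 128.8  10. ]
sq floorR [564.8 114.7  10. ]
ramp crease L [446.8 -67.9  10. ]
crease R [528.4 -82.9  10. ]
ramp top L [ 436.4 -100.7  100. ]
ramp top R [ 524.3 -123.1  100. ]
blk [669.9 -28.6  94. ]
blk [699.3 -21.6  94. ]
blk [702.7 -41.9  94. ]
blk [672.9 -49.6  94. ]
ledge [656.7 -33.2  50. ]
ledge [667.8 -73.   50. ]
ledge [724.4 -61.6  50. ]
ledge far [713.6 -16.4  50. ]
```

```bash
python3 -m handwheel '[-0.161,-0.83,-0.5,0,0,-0.01,-0.161,-0.83,-0.5,0,0,-0.01,-0.161,-0.83,-0.5,0,0,-0.01,-0.161,-0.83,-0.5,0,0,-0.01,-0.161,-0.83,-0.5,0,0,-0.01,-0.161,-0.83,-0.5,0,0,-0.01,-0.161,-0.83,-0.5,0,0,-0.01,-0.161,-0.83,-0.5,0,0,-0.01]'
python3 - <<'E'
from m import *
c=snap('wrist','w2.png')
for k in blobs(c,[40,60,20],[90,255,255],(100,100,450,420),2):
    (u,v),r=cv2.minEnclosingCircle(k);print(u,v,r,fz(c,u,v,97))
print(get_state()['ee_pos'])
E
```

```text
time: 2.45
ee_pos: [402.3, -311.7, 187.2]
eef_rot: [0.773, 0.634, -0.0, -0.002]
contact_force: [0.3, 0.9, 0.6]
grip_width: 92.9
finger_force: 0.0
283.0 196.0 18.384876251220703 [ 409.36819694 -302.01746351   97.        ]
276.0 221.5 15.66055965423584 [ 399.47130515 -322.43385545   97.        ]
[ 403.25922579 -311.2391176   188.40608557]
```

View pics/w2.png

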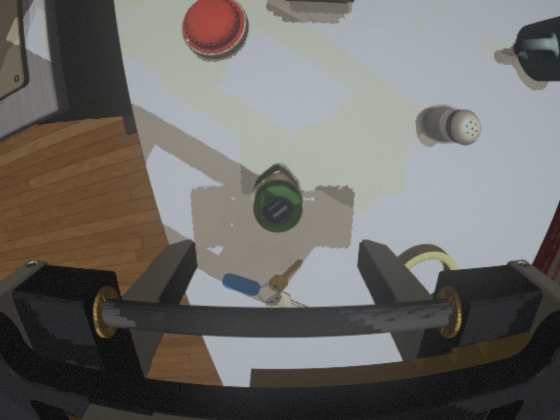

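The green cap is centred at (278,205), which puts it under the gripper. The salt cap is at (463,127). I'll descend and grip the green jar.

```bash
python3 - <<'E'
from h import *
c=dict(np.load('pics/w2.png.npz'));print(fz(c,278,206,99),'salt',fz(c,464,127,84))
E
python3 -m handwheel '[0,0,-0.1,0,0,0,0,0,-0.2,0,0,0,0,0,-0.3,0,0,0,0,0,-0.4,0,0,0,0,0,-0.469,0,0,0,0,0,-0.469,0,0,0]'; python3 -m handwheel '[0,0,0,0,0,0,0,0,0,0,0,0,0,0,0,0,0,0,0,0,0,0,0,0,0,0,0,0,0,0,0,0,0,0,0,0]' 0 15
```

```text
[ 403.84074253 -308.96767383   99.        ] salt [ 585.22514717 -272.58682944   84.        ]
time: 3.1
ee_pos: [403.0, -308.4, 45.8]
eef_rot: [0.772, 0.636, -0.0, -0.002]
contact_force: [-0.7, 1.1, -0.4]
grip_width: 92.8
finger_force: 0.0
time: 3.7
ee_pos: [404.1, -310.7, 48.2]
eef_rot: [0.772, 0.635, -0.0, 0.0]
contact_force: [-1.3, 0.2, 0.4]
grip_width: 49.7
finger_force: 0.5
```

```bash
python3 -m handwheel '[0,0,0,0,0,0,0,0,0,0,0,0,0,0,0.05,0,0,0,0,0,0.15,0,0,0,0,0,0.3,0,0,0,0,0,0.43,0,0,0,0,0,0.43,0,0,0]' 0 15; python3 -m handwheel '[0.02,0.1,0,0,0,0,0.08,0.23,0,0,0,0,0.14,0.38,0,0,0,0,0.2,0.53,0,0,0,0,0.25,0.68,0,0,0,0,0.3,0.83,0,0,0,0,0.33,0.93,0,0,0,0]'; python3 -m handwheel '[0.03,0.13,0,0,0,0,0.058,0.3,0,0,0,0,0.058,0.43,0,0,0,0,0.058,0.43,0,0,0,0,0.058,0.43,0,0,0,0,0.058,0.43,0,0,0,0]'
```

```text
time: 4.4
ee_pos: [407.0, -313.2, 184.9]
eef_rot: [0.772, 0.635, 0.001, 0.006]
contact_force: [1.2, -0.0, -0.9]
grip_width: 48.0
finger_force: 15.0
time: 5.1
ee_pos: [503.2, -28.6, 176.9]
eef_rot: [0.772, 0.636, 0.0, -0.0]
contact_force: [0.8, -0.3, -0.9]
grip_width: 48.3
finger_force: 15.0
time: 5.7
ee_pos: [520.2, 96.6, 176.7]
eef_rot: [0.772, 0.635, -0.0, 0.0]
contact_force: [0.7, 0.2, -0.7]
grip_width: 47.8
finger_force: 15.0
```

```bash
python3 -m handwheel '[0,0,-0.05,0,0,0,0,0,-0.15,0,0,0,0,0,-0.25,0,0,0,0,0,-0.33,0,0,0,0,0,-0.37,0,0,0,0,0,-0.385,0,0,0,0,0,-0.393,0,0,0,0,0,-0.393,0,0,0]'; python3 - <<'E'
from h import *
snap('wrist','w3.png');snap('side','s3.png')
a=cv2.imread('pics/w3.png');b=cv2.imread('pics/s3.png')[120:270,180:320]
b=cv2.resize(b,(392,420));cv2.imwrite('pics/j3.png',cv2.resize(np.hstack([a,b]),(800,353)))
E
```

```text
time: 6.5
ee_pos: [521.2, 97.2, 59.9]
eef_rot: [0.772, 0.635, 0.001, 0.0]
contact_force: [-0.0, 0.1, -0.6]
grip_width: 48.1
finger_force: 15.0
```

View pics/j3.png

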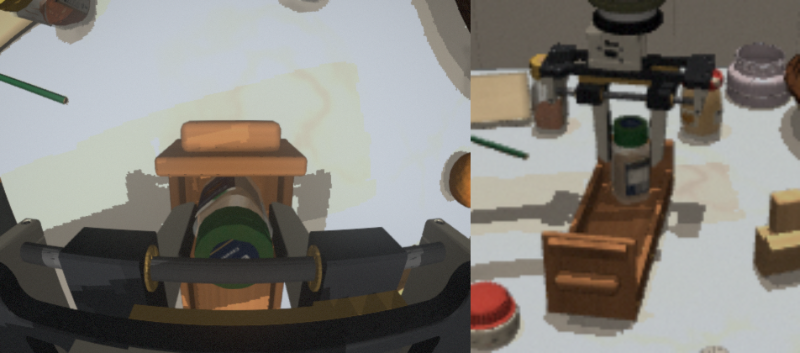

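The green jar stands upright in the channel, near the square end. I'll nudge it toward the end, release and retreat.

```bash
python3 -m handwheel '[0.001,0.005,-0.002,0,0,0,0.002,0.01,-0.004,0,0,0,0.002,0.01,-0.004,0,0,0]'; python3 -m handwheel '[0,0,0,0,0,0,0,0,0,0,0,0,0,0,0,0,0,0,0,0,0,0,0,0,0,0,0,0,0,0,0,0,0,0,0,0]' 1 15; python3 -m handwheel '[0,0,0.1,0,0,0,0,0,0.25,0,0,0,0,0,0.4,0,0,0,0,0,0.43,0,0,0]'; python3 - <<'E'
from m import *
c=snap('wrist','w4.png')
for k in blobs(c,[40,60,20],[90,255,255],(200,100,400,420),2):
    (u,v),r=cv2.minEnclosingCircle(k);p=fz(c,u,v,106);d=p[:2]-[504,13];print(u,v,r,p,'carrier y',d@[.1874,.9823],'x',d@[.9823,-.1874])
E
```

```text
time: 6.9
ee_pos: [521.3, 100.7, 58.2]
eef_rot: [0.772, 0.635, 0.0, 0.0]
contact_force: [-0.5, -0.2, 1.5]
grip_width: 48.1
finger_force: 15.0
time: 7.5
ee_pos: [521.0, 100.3, 57.8]
eef_rot: [0.772, 0.635, -0.0, -0.0]
contact_force: [-0.3, 0.5, 0.6]
grip_width: 90.5
finger_force: 0.0
time: 7.9
ee_pos: [524.3, 100.7, 193.5]
eef_rot: [0.772, 0.635, 0.004, 0.003]
contact_force: [-0.0, 0.5, 1.0]
grip_width: 93.0
finger_force: 0.0
271.045654296875 210.3109893798828 25.00640869140625 [520.67890581 101.10763016 106.        ] carrier y 89.67375205774817 x -0.12768071330250663
262.5 178.5 4.301262855529785 [519.21166721 128.35127397 106.        ] carrier y 116.16022285578528 x -6.674408040859117
```

```bash
python3 -m handwheel '[0.228,-1,0,0,0,0,0.228,-1,0,0,0,0,0.228,-1,0,0,0,0,0.228,-1,0,0,0,0,0.228,-1,0,0,0,0,0.228,-1,0,0,0,0,0.228,-1,0,0,0,0]'; python3 -m handwheel '[0,-0.246,0,0,0,0,0,-0.246,0,0,0,0,0,-0.246,0,0,0,0,0,-0.246,0,0,0,0]'; python3 - <<'E'
from m import *
c=snap('wrist','w5.png')
a=cv2.imread('pics/w5.png')[130:290,180:380];cv2.imwrite('pics/w5c.png',cv2.resize(a,None,fx=3,fy=3))
E
```

```text
time: 8.65
ee_pos: [588.7, -204.8, 184.4]
eef_rot: [0.774, 0.634, -0.001, -0.0]
contact_force: [-0.0, 0.9, 0.1]
grip_width: 93.1
finger_force: 0.0
time: 9.05
ee_pos: [588.8, -272.8, 185.2]
eef_rot: [0.772, 0.635, -0.0, -0.001]
contact_force: [-0.6, 0.5, -0.6]
grip_width: 92.7
finger_force: 0.0
```

View pics/w5c.png

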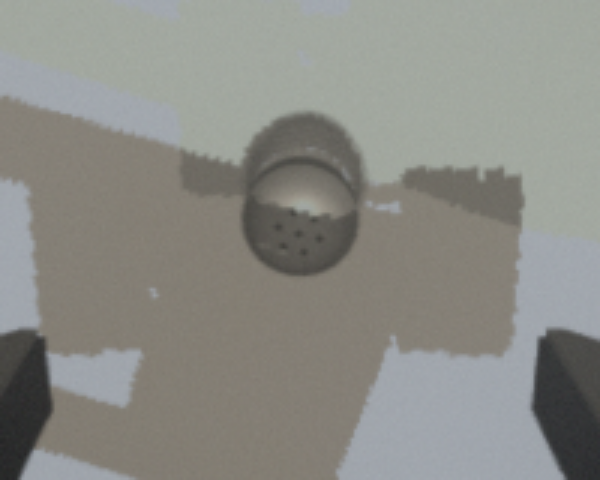

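The salt cap's hole pattern is centred at crop (299,235), which is pixel (280,208).

```bash
python3 - <<'E'
from h import *
c=dict(np.load('pics/w5.png.npz'));print(fz(c,279.7,208.3,90))
E
python3 -m handwheel '[0,0,-0.1,0,0,0,0,0,-0.2,0,0,0,0,0,-0.3,0,0,0,0,0,-0.4,0,0,0,0,0,-0.47,0,0,0,0,0,-0.49,0,0,0,0,0,-0.49,0,0,0]'; python3 -m handwheel '[0,0,0,0,0,0,0,0,0,0,0,0,0,0,0,0,0,0,0,0,0,0,0,0,0,0,0,0,0,0,0,0,0,0,0,0,0,0,0,0,0,0,0,0,0,0,0,0]' 0 12;  python3 -m handwheel '[0,0,0,0,0,0,0,0,0.05,0,0,0,0,0,0.15,0,0,0,0,0,0.3,0,0,0,0,0,0.43,0,0,0,0,0,0.46,0,0,0]'
```

```text
[ 591.05191901 -274.3132549    90.        ]
time: 9.8
ee_pos: [588.9, -271.6, 38.8]
eef_rot: [0.772, 0.636, -0.0, -0.001]
contact_force: [0.3, 0.3, 0.1]
grip_width: 93.0
finger_force: 0.0
time: 10.6
ee_pos: [589.6, -273.5, 39.9]
eef_rot: [0.772, 0.635, 0.0, 0.0]
contact_force: [1.9, -0.6, 0.4]
grip_width: 38.9
finger_force: 11.9
time: 11.2
ee_pos: [592.2, -274.9, 185.6]
eef_rot: [0.772, 0.635, 0.002, 0.005]
contact_force: [0.8, -0.1, -0.1]
grip_width: 38.4
finger_force: 11.8
```

```bash
python3 -m handwheel '[-0.03,0.1,0,0,0,0,-0.07,0.25,0,0,0,0,-0.11,0.4,0,0,0,0,-0.15,0.55,0,0,0,0,-0.19,0.7,0,0,0,0,-0.22,0.85,0,0,0,0,-0.245,0.95,0,0,0,0,-0.258,1,0,0,0,0]';python3 -m handwheel '[0,0.06,0,0,0,0,0,0.099,0,0,0,0,0,0.099,0,0,0,0,0,0.099,-0.05,0,0,0,0,0.099,-0.2,0,0,0,0,0.099,-0.3,0,0,0,0,0.099,-0.36,0,0,0,0,0.099,-0.39,0,0,0]';python3 -m handwheel '[0,0,-0.02,0,0,0,0,0,-0.035,0,0,0,0,0,-0.035,0,0,0,0,0,-0.035,0,0,0]'; python3 - <<'E'
from h import *
snap('wrist','w6.png');snap('side','s6.png')
a=cv2.imread('pics/w6.png');b=cv2.imread('pics/s6.png')[120:270,180:320]
b=cv2.resize(b,(392,420));cv2.imwrite('pics/j6.png',cv2.resize(np.hstack([a,b]),(800,353)))
E
```

```text
time: 12.0
ee_pos: [510.9, 29.1, 177.7]
eef_rot: [0.771, 0.636, -0.0, -0.0]
contact_force: [0.2, -0.1, -0.8]
grip_width: 38.5
finger_force: 11.8
time: 12.8
ee_pos: [509.8, 55.1, 57.2]
eef_rot: [0.773, 0.635, -0.002, -0.001]
contact_force: [0.2, -0.9, -0.7]
grip_width: 38.3
finger_force: 11.8
time: 13.2
ee_pos: [512.8, 56.2, 51.2]
eef_rot: [0.772, 0.635, 0.001, 0.0]
contact_force: [-0.6, -0.2, -1.1]
grip_width: 38.4
finger_force: 11.8
```

View pics/j6.png

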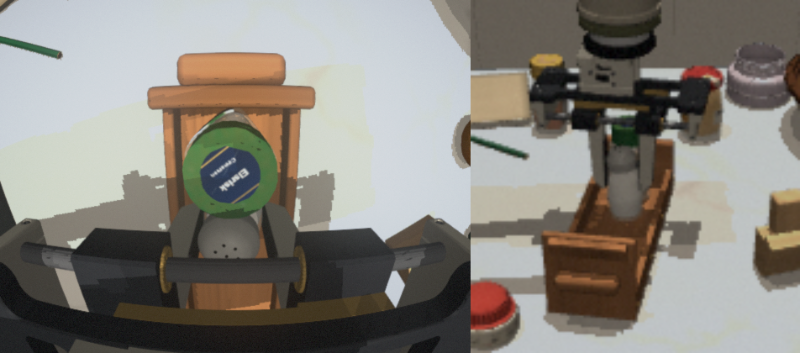

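The salt shaker stands upright right behind the green jar. I'll release it and go to the yellow jar.

```bash
python3 -m handwheel '[0,0,-0.001,0,0,0,0,0,-0.001,0,0,0,0,0,-0.001,0,0,0,0,0,-0.001,0,0,0,0,0,-0.001,0,0,0,0,0,-0.001,0,0,0]' 1 12; python3 -m handwheel '[0,0,0.1,0,0,0,0,0,0.25,0,0,0,0,0,0.4,0,0,0,0,0,0.45,0,0,0]'; python3 -m handwheel '[-0.323,0.773,0,0,0,0,-0.323,0.773,0,0,0,0,-0.323,0.773,0,0,0,0,-0.323,0.773,0,0,0,0,-0.323,0.773,0,0,0,0,-0.323,0.773,0,0,0,0,-0.323,0.773,0,0,0,0,-0.323,0.773,0,0,0,0]';python3 - <<'E'
from m import *
c=snap('wrist','w7.png')
for k in blobs(c,[18,90,40],[35,255,255],(150,100,400,300),2):
    (u,v),r=cv2.minEnclosingCircle(k);print(u,v,r,cv2.contourArea(k)/3.14/r/r,fz(c,u,v,99))
E
```

```text
time: 13.9
ee_pos: [512.0, 56.3, 50.0]
eef_rot: [0.772, 0.635, -0.0, -0.0]
contact_force: [-1.4, -0.5, -0.8]
grip_width: 81.8
finger_force: 0.0
time: 14.3
ee_pos: [514.7, 56.3, 190.8]
eef_rot: [0.772, 0.635, 0.003, 0.002]
contact_force: [1.5, -0.1, 0.9]
grip_width: 93.0
finger_force: 0.0
time: 15.1
ee_pos: [415.5, 287.3, 184.6]
eef_rot: [0.772, 0.635, -0.0, 0.0]
contact_force: [0.9, -0.3, 0.0]
grip_width: 93.0
finger_force: 0.0
271.5 201.0 28.218000411987305 0.8973129899398022 [413.00818882 295.67840522  99.        ]
353.0 292.0 1.000100016593933 0.3184076422987546 [469.0700133  196.58001809  99.        ]
```

View pics/w7.png

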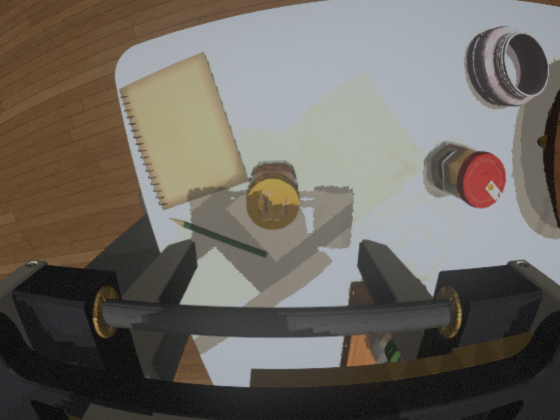

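The yellow cap is centred at (274,204) and the honey lid at (482,180). I'll shift 4 mm in +y and grasp the yellow jar.

```bash
python3 - <<'E'
from h import *
c=dict(np.load('pics/w7.png.npz'));print(fz(c,274,204,100),'honey',fz(c,482,180,86))
E
python3 -m handwheel '[0,0.015,-0.1,0,0,0,0,0.015,-0.2,0,0,0,0,0.015,-0.3,0,0,0,0,0.015,-0.4,0,0,0,0,0.015,-0.44,0,0,0,0,0.015,-0.457,0,0,0,0,0.015,-0.457,0,0,0]'; python3 -m handwheel '[0,0,0,0,0,0,0,0,0,0,0,0,0,0,0,0,0,0,0,0,0,0,0,0,0,0,0,0,0,0,0,0,0,0,0,0,0,0,0,0,0,0,0,0,0,0,0,0]' 0 15;  python3 -m handwheel '[0,0,0,0,0,0,0,0,0.05,0,0,0,0,0,0.15,0,0,0,0,0,0.3,0,0,0,0,0,0.43,0,0,0,0,0,0.46,0,0,0]'
```

```text
[414.55465303 293.11770963 100.        ] honey [613.35042856 274.52012247  86.        ]
time: 15.85
ee_pos: [415.7, 292.1, 48.2]
eef_rot: [0.773, 0.635, -0.0, 0.0]
contact_force: [1.6, 0.0, -0.4]
grip_width: 92.7
finger_force: 0.0
time: 16.65
ee_pos: [415.0, 292.7, 47.9]
eef_rot: [0.772, 0.635, -0.0, -0.0]
contact_force: [-1.2, -0.0, 1.2]
grip_width: 43.7
finger_force: 15.0
time: 17.25
ee_pos: [417.8, 294.1, 192.8]
eef_rot: [0.772, 0.635, 0.005, 0.001]
contact_force: [0.6, 0.8, -2.3]
grip_width: 43.7
finger_force: 15.0
```

```bash
python3 -m handwheel '[0.03,-0.1,0,0,0,0,0.08,-0.25,0,0,0,0,0.12,-0.4,0,0,0,0,0.16,-0.55,0,0,0,0,0.21,-0.7,0,0,0,0,0.26,-0.83,0,0,0,0,0.29,-0.92,0,0,0,0,0.294,-0.945,0,0,0,0]';python3 -m handwheel '[0,0,0,0,0,0,0,0,0,0,0,0,0,0,-0.05,0,0,0,0,0,-0.2,0,0,0,0,0,-0.32,0,0,0,0,0,-0.39,0,0,0,0,0,-0.42,0,0,0,0,0,-0.42,0,0,0]';python3 -m handwheel '[0,0,-0.003,0,0,0,0.0005,0.003,-0.006,0,0,0,0.001,0.006,-0.006,0,0,0,0.002,0.01,-0.006,0,0,0]'; python3 - <<'E'
from h import *
snap('wrist','w8.png');snap('side','s8.png')
a=cv2.imread('pics/w8.png');b=cv2.imread('pics/s8.png')[120:270,180:320]
b=cv2.resize(b,(392,420));cv2.imwrite('pics/j8.png',cv2.resize(np.hstack([a,b]),(800,353)))
E
```

```text
time: 18.05
ee_pos: [503.6, 6.3, 185.6]
eef_rot: [0.773, 0.634, -0.001, 0.0]
contact_force: [-0.2, -0.2, -0.6]
grip_width: 43.4
finger_force: 15.0
time: 18.85
ee_pos: [502.0, 10.3, 58.3]
eef_rot: [0.772, 0.636, -0.001, -0.001]
contact_force: [0.5, 0.5, -1.7]
grip_width: 43.7
finger_force: 15.0
time: 19.25
ee_pos: [504.4, 12.3, 58.6]
eef_rot: [0.772, 0.635, 0.0, 0.0]
contact_force: [0.6, 0.0, -2.0]
grip_width: 44.3
finger_force: 15.0
```

View pics/j8.png

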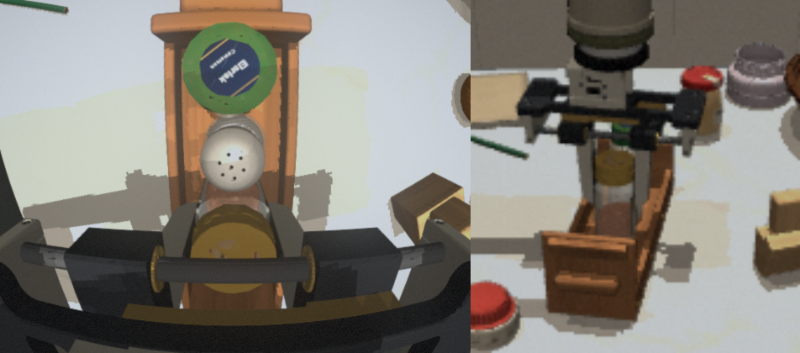

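The yellow jar stands upright behind the salt shaker. I'll release it and go for the honey jar.

```bash
python3 -m handwheel '[0,0,-0.002,0,0,0,0,0,-0.002,0,0,0,0,0,-0.002,0,0,0,0,0,-0.002,0,0,0,0,0,-0.002,0,0,0,0,0,-0.002,0,0,0]' 1 15; python3 -m handwheel '[0,0,0.1,0,0,0,0,0,0.25,0,0,0,0,0,0.4,0,0,0,0,0,0.43,0,0,0]'; python3 -m handwheel '[0.374,0.868,0,0,0,0,0.374,0.868,0,0,0,0,0.374,0.868,0,0,0,0,0.374,0.868,0,0,0,0,0.374,0.868,0,0,0,0,0.374,0.868,0,0,0,0,0.374,0.868,0,0,0,0,0.374,0.868,0,0,0,0]';python3 - <<'E'
from m import *
c=snap('wrist','w9.png')
for k in blobs(c,[170,120,40],[10,255,255],(150,100,400,300),2):
    (u,v),r=cv2.minEnclosingCircle(k);print(u,v,r,cv2.contourArea(k)/3.14/r/r,fz(c,u,v,86))
a=c['frame'][110:290,170:390];cv2.imwrite('pics/w9c.png',cv2.resize(a[:,:,::-1],None,fx=3,fy=3))
E
```

```text
time: 19.95
ee_pos: [504.0, 12.2, 57.5]
eef_rot: [0.772, 0.635, -0.0, -0.0]
contact_force: [0.3, -0.2, 0.8]
grip_width: 87.2
finger_force: 0.0
time: 20.35
ee_pos: [507.2, 12.0, 193.0]
eef_rot: [0.772, 0.635, 0.003, 0.003]
contact_force: [0.5, -0.2, 0.7]
grip_width: 93.2
finger_force: 0.0
time: 21.15
ee_pos: [615.7, 273.1, 185.2]
eef_rot: [0.772, 0.636, -0.001, -0.0]
contact_force: [-0.2, -1.1, -0.9]
grip_width: 93.0
finger_force: 0.0
279.5 198.0 30.64728546142578 0.3405934297394217 [619.30235054 279.05993243  86.        ]
278.0 218.0 21.471010208129883 0.389277511645184 [614.68640309 261.81755944  86.        ]
```

View pics/w9c.png

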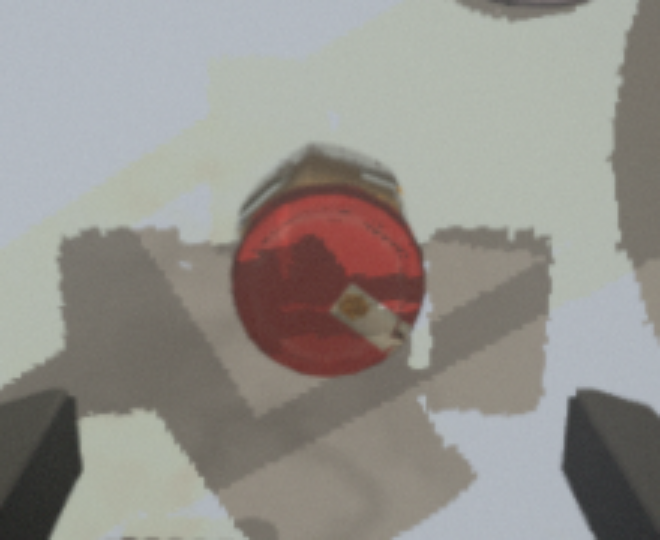

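The red lid is centred at crop (328,283), and a body corner points to +y and slightly left. I'll grip the round lid with the tool turned −24°, then undo that turn while carrying. That brings a flat of the body square to the row.

```bash
python3 - <<'E'
from h import *
c=dict(np.load('pics/w9.png.npz'));print(fz(c,279.3,204.3,86), np.linalg.norm(fz(c,279.3-32,204.3,86)-fz(c,279.3+32,204.3,86)))
E
python3 -m handwheel '[0,0,-0.05,0,0,-0.133,0,0,-0.1,0,0,-0.133,0,0,-0.15,0,0,-0.133,0,0,-0.2,0,0,-0.133]'
```

```text
[618.09317499 273.65362882  86.        ] 54.45738156504451
time: 21.6
ee_pos: [616.2, 271.0, 126.3]
eef_rot: [0.888, 0.46, 0.0, 0.0]
contact_force: [0.2, -0.3, -0.2]
grip_width: 92.8
finger_force: 0.0
```

```bash
python3 -m handwheel '[0.006,0.003,-0.07,0,0,0,0.006,0.003,-0.15,0,0,0,0.006,0.003,-0.22,0,0,0,0.006,0.003,-0.245,0,0,0,0.006,0.003,-0.245,0,0,0]'; python3 -m handwheel '[0,0,0,0,0,0,0,0,0,0,0,0,0,0,0,0,0,0,0,0,0,0,0,0,0,0,0,0,0,0,0,0,0,0,0,0,0,0,0,0,0,0]' 0 30;  python3 -m handwheel '[0,0,0,0,0,0,0,0,0.05,0,0,0,0,0,0.15,0,0,0,0,0,0.3,0,0,0,0,0,0.4,0,0,0,0,0,0.45,0,0,0]'
```

```text
time: 22.1
ee_pos: [616.8, 272.3, 51.5]
eef_rot: [0.887, 0.462, -0.001, -0.0]
contact_force: [0.0, 0.0, -0.3]
grip_width: 93.0
finger_force: 0.0
time: 22.8
ee_pos: [618.2, 273.8, 53.8]
eef_rot: [0.887, 0.461, 0.0, -0.0]
contact_force: [-2.6, -0.4, 5.9]
grip_width: 58.4
finger_force: 30.0
time: 23.4
ee_pos: [619.4, 273.9, 192.5]
eef_rot: [0.887, 0.461, 0.002, 0.0]
contact_force: [0.6, 0.6, -2.9]
grip_width: 58.9
finger_force: 30.0
```

```bash
python3 -m handwheel '[-0.04,-0.1,0,0,0,0.02,-0.1,-0.25,0,0,0,0.06,-0.16,-0.4,0,0,0,0.1,-0.22,-0.55,0,0,0,0.133,-0.29,-0.7,0,0,0,0.133,-0.35,-0.84,0,0,0,0.133,-0.4,-0.95,0,0,0,0.133,-0.418,-1,0,0,0,0.133]';python3 -m handwheel '[0,-0.04,0,0,0,0,0,-0.071,0,0,0,0,0,-0.071,-0.02,0,0,0,0,-0.071,-0.12,0,0,0,0,-0.071,-0.24,0,0,0,0,-0.071,-0.34,0,0,0,0,-0.071,-0.39,0,0,0,0,-0.071,-0.4,0,0,0]';python3 -m handwheel '[0,0,-0.005,0,0,0,0,0,-0.012,0,0,0,0,0,-0.012,0,0,0]'; python3 - <<'E'
from h import *
snap('wrist','wa.png');snap('side','sa.png')
a=cv2.imread('pics/wa.png');b=cv2.imread('pics/sa.png')[120:270,180:320]
b=cv2.resize(b,(392,420));cv2.imwrite('pics/ja.png',cv2.resize(np.hstack([a,b]),(800,353)))
E
```

```text
time: 24.2
ee_pos: [490.3, -29.1, 186.8]
eef_rot: [0.773, 0.634, -0.001, -0.001]
contact_force: [0.7, 0.4, -3.5]
grip_width: 58.6
finger_force: 30.0
time: 25.0
ee_pos: [490.4, -46.3, 64.7]
eef_rot: [0.772, 0.636, -0.002, -0.002]
contact_force: [-0.9, 0.7, -3.5]
grip_width: 59.0
finger_force: 30.0
time: 25.3
ee_pos: [493.6, -47.7, 65.5]
eef_rot: [0.772, 0.635, 0.001, 0.001]
contact_force: [-0.2, 0.0, -3.3]
grip_width: 58.6
finger_force: 30.0
```

View pics/ja.png

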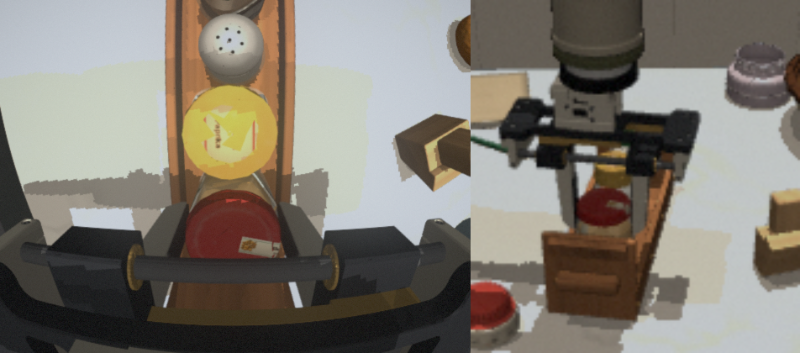

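The honey jar is in the channel, upright, with a gap of about 9 mm to the yellow jar. I'll lower it the last millimetre and push the row together until I feel force.

```bash
python3 -m handwheel '[0,0,-0.002,0,0,0,0,0,-0.003,0,0,0,0.001,0.007,-0.003,0,0,0,0.0025,0.013,-0.003,0,0,0,0.004,0.02,-0.003,0,0,0,0.0045,0.024,-0.003,0,0,0]';python3 -m handwheel '[0.0007,0.004,0,0,0,0,0.0007,0.004,0,0,0,0]';python3 -m handwheel '[0.0007,0.004,0,0,0,0,0.0007,0.004,0,0,0,0]';python3 -m handwheel '[0.0007,0.004,0,0,0,0,0.0007,0.004,0,0,0,0]'
```

```text
time: 26.0
ee_pos: [494.1, -40.7, 63.7]
eef_rot: [0.772, 0.635, 0.0, 0.0]
contact_force: [-0.1, -0.7, 1.3]
grip_width: 58.7
finger_force: 30.0
time: 26.2
ee_pos: [494.3, -39.3, 63.7]
eef_rot: [0.772, 0.635, 0.0, 0.0]
contact_force: [-0.1, -0.7, 1.0]
grip_width: 59.0
finger_force: 30.0
time: 26.4
ee_pos: [494.5, -38.2, 63.7]
eef_rot: [0.772, 0.635, 0.0, 0.0]
contact_force: [0.4, -1.0, 2.1]
grip_width: 58.6
finger_force: 30.0
time: 26.6
ee_pos: [494.7, -37.0, 63.7]
eef_rot: [0.772, 0.635, 0.0, 0.0]
contact_force: [0.5, -0.6, 1.6]
grip_width: 58.9
finger_force: 30.0
```

```bash
for i in 1 2; do python3 -m handwheel '[0.0007,0.004,0,0,0,0,0.0007,0.004,0,0,0,0]' | grep -E 'pos|contact'; done;python3 -m handwheel '[0.0007,0.004,0,0,0,0,0.0007,0.004,0,0,0,0]' | grep -E 'pos|contact'; python3 - <<'E'
from h import *
c=snap('side','sb.png');cv2.imwrite('pics/sbc.png',cv2.resize(c['frame'][150:260,200:300,::-1],None,fx=5,fy=5))
E
```

```text
ee_pos: [494.9, -35.8, 63.7]
contact_force: [-0.5, -1.7, 3.4]
ee_pos: [495.2, -34.6, 63.7]
contact_force: [-0.2, -3.5, 4.1]
ee_pos: [495.3, -33.4, 63.7]
contact_force: [-0.1, -3.4, 4.5]
```

View pics/sbc.png

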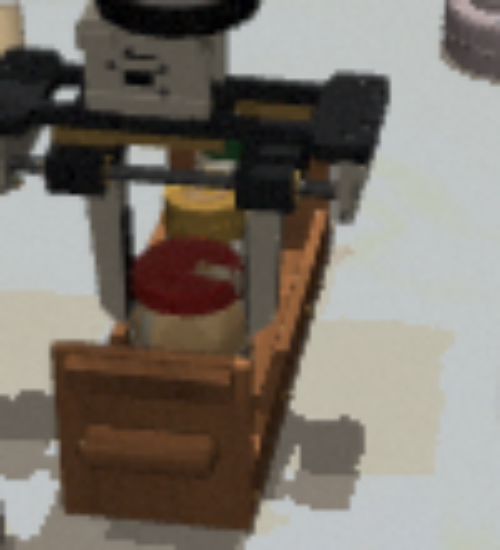

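The row looks tight, with about 3.5 N of resistance. I'll release the honey jar, go over the wedge and look.

```bash
python3 -m handwheel '[0,0,0,0,0,0,0,0,0,0,0,0,0,0,0,0,0,0,0,0,0,0,0,0,0,0,0,0,0,0,0,0,0,0,0,0]' 1 30; python3 -m handwheel '[0,0,0.1,0,0,0,0,0,0.25,0,0,0,0,0,0.4,0,0,0,0,0,0.43,0,0,0]'; python3 -m handwheel '[0.638,-0.008,0,0,0,0.137,0.638,-0.008,0,0,0,0.137,0.638,-0.008,0,0,0,0.137,0.638,-0.008,0,0,0,0.137,0.638,-0.008,0,0,0,0.137,0.638,-0.008,0,0,0,0.137]';python3 - <<'E'
from m import *
c=snap('wrist','wb.png');t=snap('top','tb.png')
a=cv2.resize(c['frame'][90:290,180:380,::-1],(400,400));b=cv2.resize(t['frame'][215:275,215:335,::-1],(800,400))[:,:,:]
cv2.imwrite('pics/jb.png',np.hstack([a,b[:,150:550]]))
E
```

```text
time: 27.85
ee_pos: [495.1, -33.3, 63.4]
eef_rot: [0.772, 0.635, -0.0, -0.0]
contact_force: [0.7, 0.8, -0.3]
grip_width: 92.6
finger_force: 0.0
time: 28.25
ee_pos: [498.3, -33.9, 199.0]
eef_rot: [0.772, 0.635, 0.003, 0.004]
contact_force: [1.3, -0.9, -0.7]
grip_width: 92.9
finger_force: 0.0
time: 28.85
ee_pos: [686.2, -35.7, 189.9]
eef_rot: [0.619, 0.786, -0.001, -0.002]
contact_force: [-0.1, -0.1, -0.5]
grip_width: 92.9
finger_force: 0.0
```

View pics/jb.png

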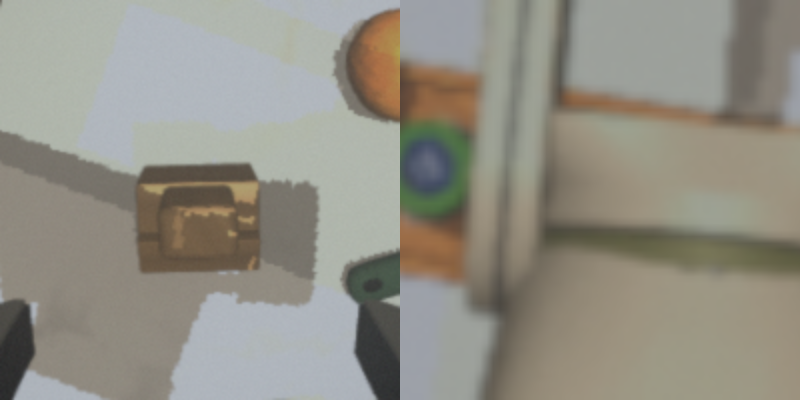

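The wedge is square with the tool, and its block top is centred at about pixel (279.5,206).

```bash
python3 - <<'E'
from h import *
c=dict(np.load('pics/wb.png.npz'))
f=lambda u,v,z:fz(c,180+u/2,90+v/2,z)
print('blk',f(199,232,94), f(162,208,94),f(236,206,94),f(238,257,94),f(162,258,94)); l=[f(138,184,50),f(258,178,50),f(141,271,50),f(259,268,50)];print(l)
E
python3 -m handwheel '[0,0,-0.1,0,0,0,0,0,-0.2,0,0,0,0,0,-0.3,0,0,0,0,0,-0.4,0,0,0,0,0,-0.44,0,0,0,0,0,-0.457,0,0,0,0,0,-0.457,0,0,0]'
```

```text
blk [688.18621878 -34.56987625  94.        ] [670.77886017 -28.09717267  94.        ] [700.45094389 -20.00151993  94.        ] [706.92966021 -41.42199735  94.        ] [675.6384587  -49.48599379  94.        ]
[array([657.16665591, -30.69506674,  50.        ]), array([712.59224147, -14.18224044,  50.        ]), array([668.05599259, -73.83114476,  50.        ]), array([725.06906216, -58.33980933,  50.        ])]
time: 29.65
ee_pos: [686.6, -35.9, 56.6]
eef_rot: [0.619, 0.786, 0.0, 0.0]
contact_force: [-0.1, 0.0, -0.4]
grip_width: 93.0
finger_force: 0.0
```

```bash
python3 -m handwheel '[0,0,0,0,0,0,0,0,0,0,0,0,0,0,0,0,0,0,0,0,0,0,0,0,0,0,0,0,0,0,0,0,0,0,0,0,0,0,0,0,0,0,0,0,0,0,0,0]' 0 40;python3 -m handwheel '[0,0,0,0,0,0,0,0,0,0,0,0,0,0,0.05,0,0,0,0,0,0.15,0,0,0,0,0,0.3,0,0,0,0,0,0.4,0,0,0,0,0,0.45,0,0,0,0,0,0.45,0,0,0]'; python3 -m handwheel '[-0.1,-0.144,0,0,0,-0.03,-0.2,-0.144,0,0,0,-0.07,-0.3,-0.144,0,0,0,-0.11,-0.42,-0.144,0,0,0,-0.136,-0.54,-0.144,0,0,0,-0.136,-0.63,-0.144,0,0,0,-0.136,-0.667,-0.144,0,0,0,-0.136,-0.667,-0.144,0,0,0,-0.136]'; python3 - <<'E'
from m import *
c=snap('wrist','wc.png');t=snap('side','sc.png')
a=cv2.resize(c['frame'][:,:,::-1],(480,360));b=cv2.resize(t['frame'][110:260,180:313,::-1],(320,360))
cv2.imwrite('pics/jc.png',np.hstack([a,b]))
E
```

```text
time: 30.45
ee_pos: [686.6, -35.8, 55.3]
eef_rot: [0.619, 0.786, -0.0, -0.0]
contact_force: [-0.6, -0.0, -1.1]
grip_width: 33.7
finger_force: 39.4
time: 31.25
ee_pos: [688.3, -36.0, 194.4]
eef_rot: [0.619, 0.786, 0.002, 0.002]
contact_force: [-0.4, -0.4, -1.3]
grip_width: 33.5
finger_force: 39.8
time: 32.05
ee_pos: [484.2, -78.7, 188.2]
eef_rot: [0.771, 0.636, -0.001, -0.001]
contact_force: [0.4, -0.4, -1.4]
grip_width: 34.0
finger_force: 39.8
```

View pics/jc.png

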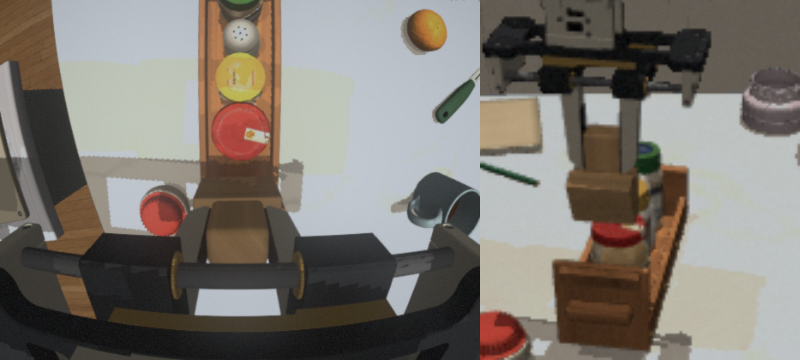

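The wedge is held upright and in line above the ramp gap, and the row is straight, with the honey lid at about pixel (281,154). I've now viewed 17 pictures, which is over the 14 allowed, so I'll view no more and work from numbers only.

```bash
python3 - <<'E'
from h import *
c=dict(np.load('pics/wc.png.npz'))
for n,u,v,z in [('honey',241,132,96),('yellow',240.5,77,110),('salt',240,34,98)]:
    d=fz(c,u*7/6,v*7/6,z)[:2]-[504,13];print(n,'y',d@[.1874,.9823],'x',d@[.9823,-.1874])
E
python3 -m handwheel '[0,0,0,0,0,0,0,0,-0.03,0,0,0,0,0,-0.1,0,0,0,0,0,-0.18,0,0,0,0,0,-0.24,0,0,0,0,0,-0.27,0,0,0,0,0,-0.28,0,0,0,0,0,-0.28,0,0,0]'
```

```text
honey y -48.88090583791734 x 1.2228434854945283
yellow y 1.2473381096359912 x 0.6887405680556614
salt y 42.45587687149409 x 0.4053911898226561
time: 32.95
ee_pos: [486.6, -77.1, 105.6]
eef_rot: [0.771, 0.637, 0.001, -0.002]
contact_force: [0.0, 8.6, -0.3]
grip_width: 33.7
finger_force: 39.8
```

```bash
python3 -m handwheel '[0.001,0.005,0,0,0,0,0.002,0.01,0,0,0,0,0.002,0.01,0,0,0,0]'|grep -E 'pos|cont|rot';python3 -m handwheel '[0,0,-0.01,0,0,0,0,0,-0.02,0,0,0,0,0,-0.02,0,0,0]'|grep -E 'pos|cont|rot'
```

```text
ee_pos: [487.3, -76.0, 106.3]
eef_rot: [0.771, 0.637, -0.0, 0.0]
contact_force: [-0.2, -0.8, -1.2]
ee_pos: [487.7, -75.2, 100.7]
eef_rot: [0.771, 0.636, 0.001, -0.0]
contact_force: [2.5, 5.1, 0.7]
```

```bash
python3 -m handwheel '[0.001,0.006,0,0,0,0,0.002,0.012,-0.01,0,0,0,0.002,0.012,-0.01,0,0,0]'|grep -E 'pos|cont|rot';python3 -m handwheel '[0.001,0.004,-0.01,0,0,0,0.001,0.004,-0.01,0,0,0,0.001,0.004,-0.01,0,0,0]'|grep -E 'pos|cont|rot';python3 -m handwheel '[0.001,0.004,-0.01,0,0,0,0.001,0.004,-0.01,0,0,0,0.001,0.004,-0.01,0,0,0]'|grep -E 'pos|cont|rot'
```

```text
ee_pos: [487.3, -72.7, 96.8]
eef_rot: [0.771, 0.637, -0.0, -0.0]
contact_force: [-0.4, -3.5, -0.7]
ee_pos: [487.6, -71.3, 94.0]
eef_rot: [0.771, 0.637, -0.0, -0.0]
contact_force: [-0.9, -3.7, -2.0]
ee_pos: [488.0, -69.9, 91.1]
eef_rot: [0.771, 0.637, -0.0, -0.0]
contact_force: [-0.9, -2.3, -3.3]
```

```bash
for i in 1; do python3 -m handwheel '[0,0,-0.01,0,0,0,0,0,-0.01,0,0,0]'|grep -E 'pos|cont';python3 -m handwheel '[0,0,-0.01,0,0,0,0,0,-0.01,0,0,0]'|grep -E 'pos|cont';python3 -m handwheel '[0,0,-0.01,0,0,0,0,0,-0.01,0,0,0]'|grep -E 'pos|cont|width'; done
```

```text
ee_pos: [488.4, -69.9, 88.3]
contact_force: [-0.1, -2.6, -1.8]
ee_pos: [489.0, -69.4, 85.9]
contact_force: [1.0, 1.8, 2.7]
ee_pos: [489.6, -68.8, 83.4]
contact_force: [1.4, 4.7, 4.9]
grip_width: 33.6
```

```bash
python3 -m handwheel '[0.001,0.004,-0.01,0,0,0,0.001,0.004,-0.01,0,0,0]'|grep -E 'pos|cont|width';python3 -m handwheel '[0.001,0.002,-0.01,0,0,0,0.001,0.002,-0.01,0,0,0]'|grep -E 'pos|cont|width';python3 -m handwheel '[0,0,0,0,0,0,0,0,0,0,0,0,0,0,0,0,0,0,0,0,0,0,0,0]' 1 |grep -E 'pos|cont|width'; python3 -m handwheel '[0,0,0,0,0,0,0,0,0.1,0,0,0,0,0,0.2,0,0,0,0,0,0.2,0,0,0]' |grep -E 'pos|cont|width'
```

```text
ee_pos: [490.1, -67.7, 80.6]
contact_force: [1.2, 5.3, 4.5]
grip_width: 33.9
ee_pos: [490.5, -66.8, 77.7]
contact_force: [2.8, 6.1, 6.6]
grip_width: 33.7
ee_pos: [488.6, -68.2, 76.1]
contact_force: [-0.4, 1.0, 0.5]
grip_width: 61.4
ee_pos: [491.7, -68.9, 141.1]
contact_force: [1.3, -0.1, 1.6]
grip_width: 91.5
```

```bash
python3 -m handwheel '[0.003,0.005,0,0,0,0,0.003,0.005,0,0,0,0,0.003,0.005,0,0,0,0,0.003,0.005,0,0,0,0,0.003,0.005,0,0,0,0,0.003,0.005,0,0,0,0,0.003,0.005,0,0,0,0,0.003,0.005,0,0,0,0]' 0 20; python3 -m handwheel '[0,0,0,0,0,0,0,0,0,0,0,0,0,0,0,0,0,0,0,0,-0.01,0,0,0,0,0,-0.03,0,0,0,0,0,-0.04,0,0,0,0,0,-0.05,0,0,0]';for i in 1 ; do python3 -m handwheel '[0,0,-0.01,0,0,0,0,0,-0.01,0,0,0]'|grep -E 'pos|cont';python3 -m handwheel '[0,0,-0.01,0,0,0,0,0,-0.01,0,0,0]'|grep -E 'pos|cont'; done
```

```text
time: 37.05
ee_pos: [489.8, -66.7, 136.4]
eef_rot: [0.771, 0.637, 0.0, 0.0]
contact_force: [-0.0, 0.3, -0.5]
grip_width: 33.6
finger_force: 0.0
time: 37.75
ee_pos: [489.5, -66.6, 120.8]
eef_rot: [0.771, 0.637, -0.0, -0.0]
contact_force: [0.4, -0.0, -0.2]
grip_width: 0.4
finger_force: 0.0
ee_pos: [489.4, -66.7, 117.8]
contact_force: [-0.3, 0.6, 0.2]
ee_pos: [489.9, -66.7, 115.4]
contact_force: [0.3, 0.1, -0.2]
```

```bash
for i in 1 ; do python3 -m handwheel '[0,0,-0.01,0,0,0,0,0,-0.01,0,0,0]'|grep -E 'pos|cont';python3 -m handwheel '[0,0,-0.01,0,0,0,0,0,-0.01,0,0,0]'|grep -E 'pos|cont';python3 -m handwheel '[0,0,-0.01,0,0,0,0,0,-0.01,0,0,0]'|grep -E 'pos|cont'; done
```

```text
ee_pos: [490.9, -66.3, 113.4]
contact_force: [1.6, 2.3, 3.8]
ee_pos: [492.2, -66.1, 112.0]
contact_force: [0.8, 5.6, 12.3]
ee_pos: [493.5, -66.0, 110.9]
contact_force: [-0.7, 6.7, 23.4]
```

```bash
python3 -m handwheel '[0,0,0,0,0,0,0,0,0,0,0,0,0,0,0,0,0,0]'|grep -E 'pos|cont'; python3 -m handwheel '[0,0,0.02,0,0,0,0,0,0.1,0,0,0,0,0,0.25,0,0,0,0,0,0.4,0,0,0]'; python3 -m handwheel '[0,-0.2,0,0,0,0,0,-0.2,0,0,0,0,0,-0.2,0,0,0,0]' |grep -E 'pos|cont'; python3 - <<'E'
from m import *
c=snap('wrist','wd.png');s=get_state();print(s['ee_pos'])
C=np.array([504,13])
def rep(n,k,z):
    (u,v),r=cv2.minEnclosingCircle(k);d=fz(c,u,v,z)[:2]-C;print(n,round(u),round(v),round(r,1),'y',(d@[.1874,.9823]).round(1),'x',(d@[.9823,-.1874]).round(1))
pr=lambda y,x:[u for u in C+np.array([.1874,.9823])*y+np.array([.9823,-.1874])*x]
for n,lo,hi,z in [('honey',[170,120,30],[8,255,255],94),('yellow',[20,110,40],[35,255,255],108),('green',[40,60,20],[90,255,255],107)]:
    for k in blobs(c,lo,hi,(230,0,340,420),2): rep(n,k,z)
# bright salt
for k in blobs(c,[0,0,150],[180,60,255],(260,20,300,200),3): rep('salt?',k,98)
# wedge: pale tones
for k in blobs(c,[10,60,60],[30,200,255],(230,150,340,420),4): print('pale',cv2.boundingRect(k),cv2.contourArea(k))
E
```

```text
ee_pos: [493.6, -66.0, 111.0]
contact_force: [-1.2, 8.4, 22.2]
time: 39.45
ee_pos: [488.7, -66.6, 226.7]
eef_rot: [0.771, 0.637, -0.001, -0.001]
contact_force: [1.2, -0.3, -0.0]
grip_width: 0.4
finger_force: 0.0
ee_pos: [489.3, -128.1, 226.0]
contact_force: [-0.4, 0.2, -1.0]
[ 489.14864714 -126.91355575  225.49359021]
honey 263 85 30.6 y -37.8 x -0.1
yellow 259 28 25.5 y 11.7 x -2.2
yellow 267 376 38.0 y -362.1 x -0.4
green 290 307 0.0 y -257.7 x 25.4
green 237 309 0.0 y -260.7 x -30.3
salt? 280 88 12.9 y -41.8 x 15.0
salt? 290 88 2.1 y -40.8 x 24.7
pale (230, 150, 83, 45) 3364.5
pale (281, 296, 4, 55) 144.0
pale (270, 296, 4, 55) 143.5
pale (276, 363, 7, 7) 1.0
```

```bash
python3 -m handwheel '[0,0.2,-0.1,0,0,0,0,0.2,-0.25,0,0,0,0,0.2,-0.33,0,0,0,0,0.2,-0.36,0,0,0,0,0.2,-0.37,0,0,0,0,0.2,-0.375,0,0,0]'|grep -E 'pos|cont';python3 -m handwheel '[0,0,-0.007,0,0,0,0,0,-0.007,0,0,0]'|grep -E 'pos|cont';python3 -m handwheel '[0,0,-0.01,0,0,0,0,0,-0.01,0,0,0]'|grep -E 'pos|cont';python3 -m handwheel '[0,0,-0.01,0,0,0,0,0,-0.01,0,0,0]'|grep -E 'pos|cont'
```

```text
ee_pos: [490.5, -66.7, 115.0]
contact_force: [0.3, -0.3, -0.8]
ee_pos: [490.7, -67.2, 113.1]
contact_force: [-0.4, 0.2, 0.3]
ee_pos: [491.4, -67.2, 110.9]
contact_force: [-0.9, 0.8, 7.4]
ee_pos: [492.9, -67.2, 110.1]
contact_force: [-2.3, 2.2, 19.4]
```

The wedge stayed at 111 mm and is stiff under a second press, so it's jammed. I'll retreat upward and check the row numerically.

```bash
python3 -m handwheel '[0,0,0.02,0,0,0,0,0,0.1,0,0,0,0,0,0.25,0,0,0,0,0.1,0.4,0,0,0,0,0.2,0.5,0,0,0,0,0.2,0.5,0,0,0,0,0.2,0.5,0,0,0]' |grep -E 'pos|cont'; python3 - <<'E'
from m import *
c=snap('wrist','we.png'); C=np.array([504,13]);K=c['intrinsics']
def pix(y,x,z):
    p=C+np.array([.1874,.9823])*y+np.array([.9823,-.1874])*x
    q=np.array(c['R'])@np.array([*p,z])+np.array(c['t']);a=np.arctan2(np.hypot(q[0],q[1]),q[2]);h=np.hypot(q[0],q[1]);return K[0][2]+K[0][0]*a*q[0]/h,K[1][2]+K[0][0]*a*q[1]/h
exp=dict(green=(91,99+10),salt=(47.5,100),yellow=(3.5,110),honey=(-47,96),wedge=(-84,111))
hsv=cv2.cvtColor(c['frame'],cv2.COLOR_RGB2HSV)
rng=dict(honey=([170,120,30],[8,255,255]),yellow=([18,90,40],[35,255,255]),green=([40,50,15],[90,255,255]))
for n,(y,z) in exp.items():
    u,v=pix(y,0,z);print(n,'exp px',round(u),round(v),hsv[int(v),int(u)] if 0<=v<420 else '')
    if n in rng:
        for k in blobs(c,*rng[n],(max(0,int(u)-45),max(0,int(v)-45),int(u)+45,int(v)+45),1):
            x0,y0,w,h=cv2.boundingRect(k); lo=fz(c,x0+w/2,y0+h,z-1)[:2]-C; hi=fz(c,x0+w/2,y0,z-1)[:2]-C
            f=lambda d:(round(d@[.1874,.9823],1),round(d@[.9823,-.1874],1))
            print('   -y edge',f(lo),'+y edge',f(hi),'w',round(np.linalg.norm(fz(c,x0,y0+h/2,z)-fz(c,x0+w,y0+h/2,z)),1))
E
```

```text
ee_pos: [490.4, -6.5, 256.8]
contact_force: [-0.0, 0.3, -0.5]
green exp px 287 77 [ 51 100 125]
   -y edge (np.float64(73.1), np.float64(-14.7)) +y edge (np.float64(113.4), np.float64(-14.7)) w 39.7
salt exp px 286 121 [ 18  38 100]
yellow exp px 286 167 [ 21  99 180]
   -y edge (np.float64(-9.8), np.float64(-1.6)) +y edge (np.float64(35.5), np.float64(-1.8)) w 43.6
honey exp px 285 212 [  3 131  97]
   -y edge (np.float64(-65.4), np.float64(1.3)) +y edge (np.float64(-11.8), np.float64(0.8)) w 53.5
wedge exp px 286 250 [18 40 76]
```

The numbers suggest the row has bowed sideways a little: green to yellow measures 80 mm instead of 87. I'll check green, salt and the tilts numerically.

```bash
python3 - <<'E'
from m import *
C=np.array([504,13]);f=lambda p:(round((p[:2]-C)@[.1874,.9823],1),round((p[:2]-C)@[.9823,-.1874],1))
c=dict(np.load('pics/we.png.npz'))
for k in blobs(c,[35,60,15],[100,255,255],(230,0,340,150),2):
    b=cv2.boundingRect(k);(u,v),r=cv2.minEnclosingCircle(k);print('green',b,cv2.contourArea(k),f(fz(c,u,v,107)))
hsv=cv2.cvtColor(c['frame'],cv2.COLOR_RGB2HSV)
for v in range(60,150,8):
    print(v,' '.join('%d/%d'%(hsv[v,u,0],hsv[v,u,1]) for u in range(240,340,5)))
S=snap('side','se.png')
for n,lo,hi,z in [('honey',[170,120,30],[8,255,255],94),('yellow',[18,110,40],[35,255,255],108),('green',[40,50,15],[90,255,255],108)]:
    for k in blobs(S,lo,hi,(205,130,280,250),1):
        b=cv2.boundingRect(k);print('side',n,b,f(onz(S,b[0]+b[2]/2,b[1]+4,z+2)))
E
```

```text
green (250, 54, 42, 41) 1306.0 (np.float64(94.3), np.float64(-14.9))
60 108/13 15/34 13/40 48/76 50/82 51/90 56/58 52/90 51/88 48/90 9/56 14/67 12/59 11/61 9/59 10/69 11/73 10/74 83/6 80/8
68 107/18 10/76 20/92 51/88 109/68 112/28 107/15 110/21 113/63 51/96 52/87 13/102 11/113 12/111 12/111 12/90 12/116 30/11 100/12 106/15
76 111/17 11/83 39/78 50/92 116/70 108/18 110/18 108/20 116/72 51/97 51/96 13/134 12/133 14/129 13/133 13/109 12/128 98/6 108/16 105/16
84 105/18 11/95 12/116 50/86 49/90 34/19 170/7 23/19 52/95 46/101 16/101 13/137 15/129 15/132 13/135 13/114 12/128 51/10 99/9 70/4
92 47/12 11/82 12/113 15/60 30/28 52/84 51/89 49/87 42/68 17/52 12/134 12/134 13/136 12/137 13/131 12/115 12/125 42/14 42/14 51/14
100 44/15 13/81 13/118 12/99 12/84 19/34 17/32 16/32 14/66 12/111 12/135 13/135 13/136 13/137 13/130 12/96 13/129 41/11 43/16 39/14
108 53/11 12/65 13/121 13/67 19/30 19/32 21/28 19/29 19/31 18/34 13/138 13/138 16/127 14/135 13/135 14/101 13/133 41/15 46/15 45/14
116 108/16 11/74 13/124 25/27 20/30 78/7 105/10 72/7 20/32 17/37 14/112 15/133 17/125 14/137 13/136 14/101 14/131 38/17 43/16 45/16
124 106/17 11/77 13/127 12/113 19/31 20/30 21/30 19/29 19/33 13/47 13/140 13/135 13/138 13/135 13/133 15/95 13/132 41/15 40/16 43/16
132 106/14 11/78 13/122 12/124 13/108 13/87 17/48 15/57 14/83 15/89 13/101 13/118 13/138 13/131 13/132 15/97 13/131 41/15 38/15 45/16
140 108/16 12/59 12/120 12/125 13/132 17/38 19/115 30/135 26/140 30/135 24/143 24/143 20/46 13/135 13/135 16/89 13/130 40/16 40/16 44/18
148 106/14 12/46 13/126 12/126 13/129 20/138 22/144 21/128 20/96 23/141 23/148 23/146 22/146 16/135 13/133 13/85 13/133 44/18 43/16 39/18
side honey (228, 195, 22, 13) (np.float64(-32.8), np.float64(2.7))
side yellow (233, 181, 18, 15) (np.float64(12.6), np.float64(1.8))
side green (235, 168, 15, 13) (np.float64(81.0), np.float64(-10.1))
```

Green and salt lean against the −x rail at x ≈ −15 mm. They're still in order and touching, and every measured value is inside its limit. I'm handing in.

```bash
python3 -c "
from rig import *
print(job_done())"
```

```text
the job is handed in; nothing more can be done
None
```

I packed the row as green spice, salt, yellow spice, honey, pressed the wedge in until it jammed at about 20 N, and handed the job in; the hand-in returned no verdict, my last check put the row tight and within limits (green and salt about 15 mm off the middle line, tilts not measured), and I viewed 17 pictures against the 14 allowed.

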